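# Cross the analyser of a polariscope, then slide the specimen into the field

## Robot

A 6-joint arm with a two-finger parallel gripper is mounted at the origin on a cart in front of the work surface, level with it; the furniture and walls round the work are solid. World frame = base frame: x ahead of the robot, y to its left, z up, the work surface at z = 0. Lengths are in mm, angles in rad, forces in N, time in s.
With the tool pointing down it reaches from about 275 to 1000 mm from the base axis. Payload 8.4 kg.
Tool frame: the origin (TCP) lies between the finger pads; the fingertips stand r.finger_overhang ahead of it and the grasp point (between the pads) is the TCP (r.finger_overhang is the distance from the TCP to the fingertips, in mm); z points along the fingers, y is the line along which they close (so a half turn about z gives the same grasp; the last joint's range is limited). The gripper opens to 85 mm and grips with 20 to 120 N. Pads are 22 mm wide; open, the fingers measure 114 mm over their backs; the gripper's body (76 mm by 85 mm) begins 54 mm behind the grasp point. The pads swing forward as they close: fully open they stand 13 mm farther back than shut.
Start: joints at [1.299, 0.353, 1.633, -0, 1.155, -0.002], TCP at [166.585, 602.393, 250.281] pointing down, gripper open.
Joint ranges: [-2.63, 2.63], [-0.92, 2.1], [0.06, 2.66], [-1.3, 4.44], [0, 2.69], [-3.02, 3.02]. Speed limits (rad/s): [2.22, 2.22, 2.79, 3.14, 3.14, 3.14].

## Interface

Orientations are given as [roll, pitch, yaw] about the fixed x, y, z axes, in that order (R = Rz(yaw) Ry(pitch) Rx(roll)).
In Python, from rig import r, cams, sign_off gives the robot as it stands.
- The arm moves only by the shell command python3 -m crank 'ROWS' [FORCE]. ROWS is JSON, a list of rows, each a list of 7 numbers: the shift along the tool's x, y, z in m, then the turn, a rotation vector about the tool's x, y, z in rad, then the closure, from 0 (fully open) to 1 (shut). In form: [[dx, dy, dz, ax, ay, az, gripper], ...]. A call has 1 to 5 rows; each row is the pose to reach, as a shift and turn from the pose commanded when the call began, along the tool's axes at that moment; what a row does not reach only later rows make up. A row lasts 1/10 s, in which the tool goes at most 50 mm and 8.59 degrees, less where a joint would pass 70% of its speed; a pose out of reach is approached as far as the arm can. A call with a gripper value outside its range is refused whole. The fingers move at their own pace and stop on an object; FORCE is the grip in N (left out, the last holds). Time passes only in rows, so rows that repeat a pose let the fingers close. It gives the time, the measured TCP pose, the force, the opening and the grip force at its end, in the units of the state.
- r.sense(): the state, without advancing time (a new reading comes with each control period).
- cams.grab_frame(name): name is "scene" or "top" or "wrist"; returns a dict with "image" (420x560x3 uint8, red, green, blue), "fx", "fy", "cx", "cy" (pixels), "D" ([k1, k2, p1, p2, k3] as OpenCV has them; the pictures are not rectified), "position" and "orientation" of the camera in the world. Camera axes: x right, y down, z forward; pixel columns grow to the right and rows downward; lengths in mm; the calibration is good to about 2 mm. A picture is of the moment at which its call begins. There is no depth.
- sign_off(): hands the job in; it is judged then, once.
The state is a dict: "clock": time; "qpos": joint angles; "qvel": joint speeds; "joint_efforts": joint torques, N m; "eef_pos": TCP position; "tcp_rot": TCP orientation; "contact_force": force on the tool from outside, world axes, zero at the start; "wrist_torque": the same for the moment, N m; "opening": opening from 0.0 (shut) to 1.0 (fully open); "grasp_force": force on a finger pad.
Only numpy, scipy, OpenCV 4.12 (cv2) and the standard library are available. Lean on these libraries where they do the work, as an engineer would, in place of code of your own. Each camera call takes 0.05 s, during which the arm holds its last target. There are 200 camera calls.

## Task

Get the polariscope on the bench ready for a strain check. First, with the slide still out and the field empty, push the analyser's lever round with a fingertip until its index points at the middle of the cross-shaped mark on the collar; then push the specimen slide by the upright tab at its end until it is fully home. Only push, and gently: do not pinch the lever or the tab, do not touch or lift the clear test bar lying in the slide, and leave the other things on the bench where they are.

Things in the scene. Friction and masses are not known exactly. Their poses are not given: they have to be found in the camera images.
- polariscope: the instrument, fixed: light-grey light base 215 x 170 x 50 mm (86 mm to front, 129 to rear, 85 to each side of the origin); rear steel column with a round black head, 144 mm across, 148 to 186 mm above the bench, over the light field; nothing above it. Origin: on the bench under the middle of light field and head. -x: its front (towards the robot within about 0.25 rad), +y: its left, z up
- ring_axis (a point): point on the vertical axis of the analyser ring, 178 mm above the bench; axes as the polariscope's
- analyser (a joint): angle of analyser ring and lever, rad: 0 = lever to the instrument's front (-x), growing as the lever goes to its right (-y; counterclockwise from above). Stops at -1.3 and 1.35. About 1 N at the lever's end turns it (plain friction); it stays where left. Starts at -1.0 to -0.1; the cross mark is always to the right of it, at 0.3 to 0.9
- lever_end (a point): point in the black lever, 100 mm from the ring's axis, 178.5 mm above the bench; local -x is outwards along the lever. The lever stands out radially: a frame 22 mm wide out to 81 mm from the axis, then a bar 9 mm wide, 7 mm high to 108 mm, then a round upright end (12.4 mm across, 14 high, at 110 mm). Under it, from 73 mm outwards, is free air down to the slide (88 mm high at most), base or bench
- pointer (a point): where the index points: on the lever's centre line, 64 mm from the axis, 175.5 mm above the bench. The index is a small steel blade inside the lever's frame, an open window 15 mm wide through which the scale is seen
- cross_mark (a point): middle of the cross-shaped mark (12 mm bars), 64 mm from the ring's axis, 170.5 mm above the bench, on the aluminium collar round the ring (144 mm across, fixed, clamped at a different angle each time). Other black marks: two parallel bars 90 degrees to its left, plain thin ticks every 15 degrees between and for 45 degrees past the cross
- slide (a joint): travel of the specimen slide, m: 0 fully out to the instrument's left (+y), 0.095 fully home at its stop, moving towards -y of the polariscope; starts at 0. About 1.5 N moves it (plain friction); it stays where left
- slide_tab (a point): middle of the outer (+y) face of the upright black tab at the slide's left end: 44 mm wide, 7 thick, 52 to 88 mm above the bench; this point at 74 mm, on the instrument's middle line, 136 mm left of its origin when home. Nothing under the tab. The slide, a flat bar 66 mm wide, 52 to 58 mm high, runs across the base; its other end comes out at -y by up to 53 mm. Axes as the polariscope's
- pocket (a point): middle of the floor of the specimen pocket in the slide (58 mm above the bench), a recess 57 x 24 mm with a rim 4 mm high; over the light field when the slide is home
- specimen: clear plastic test bar with wide ends, 54 x 20 x 6 mm, lying loose in the pocket; origin at the middle of its underside
- next_bar: bystander: a second clear test bar of the same shape, 54 x 20 x 6 mm, lying on the bench in front of the instrument; not needed now; origin under its middle
- tweezers: bystander: steel tweezers 126 mm long, 8 mm high, lying near the front of the instrument; origin under its middle
- calliper: bystander: steel vernier calliper 200 mm long, 12 mm high, lying flat; origin under its middle
- tape_measure: bystander: yellow pocket tape measure, 35 x 68 x 60 mm; origin under its middle
- metal_block: bystander: milled aluminium block 40 x 45 x 41 mm; origin under its middle
- test_cell: bystander: round bolted stainless test cell, 68 mm across, 29 mm high; origin under its middle

How it is judged:
By the outcome, as a careful person would: the job done as asked, in the order asked, and still so for the second after the job is handed in, with the robot touching nothing.
It also fails if it takes over 58 s, if anything falls off the work surface, if the arm or the gripper's body presses on something with over 40 N, if the wrist force passes 120 N, or if a joint passes its speed limit or range.

## Working session

There is one attempt and no reset: what is moved stays moved. The work goes in short steps, Python scripts to look and compute and a shell command to move; the robot and the scene stay as the last step left them, time stands still between calls to the robot, and variables do not carry over. Pictures are saved under pics/ and viewed, at most 10 in all, crops included, and the job is handed in when it is done.

```bash
ls; mkdir -p pics; python3 - <<'E'
from rig import r,cams
import cv2
print(r.sense(), r.finger_overhang)
for n in ("scene","top"):
    f=cams.grab_frame(n); cv2.imwrite(f"pics/{n}0.png",cv2.cvtColor(f["image"],cv2.COLOR_RGB2BGR))
    print(n,{k:v for k,v in f.items() if k!="image"})
E
```

```text
pics
{'clock': 0.0, 'qpos': array([ 1.29856503e+00,  3.53660537e-01,  1.63412830e+00, -5.30422234e-06,
        1.15520806e+00, -2.41869720e-03]), 'qvel': array([-4.07843106e-06, -4.74437639e-04, -1.20032335e-04,  2.70878202e-03,
        2.04321430e-04,  6.94165471e-04]), 'joint_efforts': array([ 1.20172001e-03, -6.05250049e+01, -3.42072988e+01,  1.14380728e-04,
        9.16147255e-03,  2.89362629e-05]), 'eef_pos': array([166.48615253, 601.95148257, 249.55642565]), 'tcp_rot': array([-3.14018840e+00,  1.45325961e-06,  2.87178220e+00]), 'contact_force': array([ 0.07828695, -0.14800468,  0.40569764]), 'wrist_torque': array([-0.01073415, -0.04588275,  0.01334265]), 'grasp_force': 0.0, 'opening': 1.0044950251915514} 19.0
scene {'fx': 441.4005664163824, 'fy': 441.4005664163824, 'cx': 283.88312914523965, 'cy': 209.9638658195768, 'D': array([-0.04685377,  0.        ,  0.        ,  0.        ,  0.        ]), 'position': array([  -28.13118659, -1158.73777225,  1097.19021925]), 'orientation': array([-2.21687778, -0.01631061, -0.41627569])}
top {'fx': 511.4449498380911, 'fy': 511.4449498380911, 'cx': 274.26629888090713, 'cy': 203.78279682909758, 'D': array([0.06384665, 0.        , 0.        , 0.        , 0.        ]), 'position': array([ 229.94250254,    6.77949425, 1820.2526924 ]), 'orientation': array([-2.97973436e+00,  1.43918067e-03, -1.57822536e+00])}
```

```bash
python3 - <<'E'
import cv2
for n in ("scene","top"):
    a=cv2.imread(f"pics/{n}0.png"); cv2.imwrite(f"pics/{n}0b.png",cv2.resize(a,(800,600),interpolation=cv2.INTER_CUBIC))
E
```

```text
(no output)
```

View pics/top0.png

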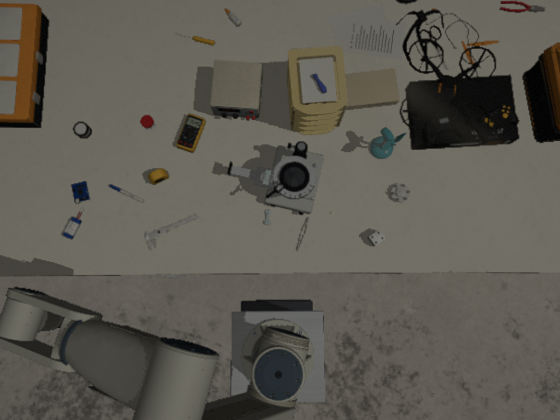

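View pics/scene0.png

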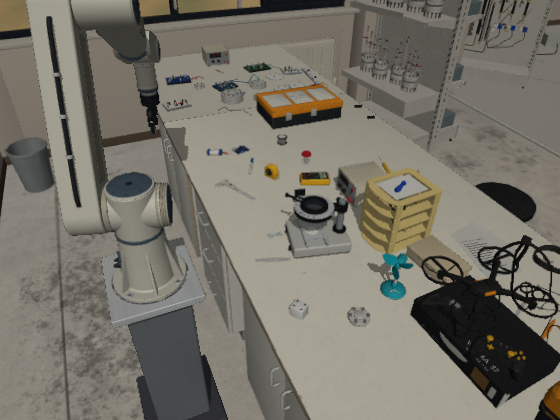

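The top view shows the polariscope head at about (294,178), its column at (301,148), the slide tab at (231,168) and the lever towards (270,195). The bystanders lie in front (tweezers at (302,233), next bar at (266,216)), the calliper at left. The scene view agrees.

```bash
cat > h.py <<'E'
import numpy as np, cv2
from scipy.spatial.transform import Rotation as Ro
from rig import r,cams
def K(f): return np.array([[f["fx"],0,f["cx"]],[0,f["fy"],f["cy"]],[0,0,1.]])
def R(o): return Ro.from_euler("xyz",o).as_matrix()
def ray(f,px,z):
    p=cv2.undistortPoints(np.array(px,float).reshape(-1,1,2),K(f),f["D"]).reshape(-1,2)
    d=np.c_[p,np.ones(len(p))]@R(f["orientation"]).T
    return f["position"]+d*((z-f["position"][2])/d[:,2])[:,None]
def proj(f,P):
    M=R(f["orientation"]).T
    return cv2.projectPoints(np.array(P,float).reshape(-1,3),cv2.Rodrigues(M)[0],-M@f["position"],K(f),f["D"])[0].reshape(-1,2)
def tool(s,d):  # world delta mm -> tool m
    return R(s["tcp_rot"]).T@np.array(d,float)/1000
def save(f,n): cv2.imwrite("pics/"+n,cv2.cvtColor(f["image"],cv2.COLOR_RGB2BGR))
E
python3 - <<'E'
from h import *
f=cams.grab_frame("top")
for px,z in (((294,178),186),((301,148),200),((231,168),80),((270,195),178),((302,233),5),((266,216),3)): print(px,ray(f,px,z).round(0))
w=cams.grab_frame("wrist"); print({k:v for k,v in w.items() if k!="image"}); s=r.sense()
print("cam offset in tool",R(s["tcp_rot"]).T@(w["position"]-s["eef_pos"]), (R(s["tcp_rot"]).T@R(w["orientation"])).round(3))
a=f["image"][120:240,200:340]; cv2.imwrite("pics/crop.png",cv2.resize(a[...,::-1],None,fx=5,fy=5,interpolation=cv2.INTER_CUBIC))
E
```

```text
(294, 178) [[582. -58. 186.]]
(301, 148) [[678. -82. 200.]]
(231, 168) [[642. 157.  80.]]
(270, 195) [[527.  21. 178.]]
(302, 233) [[420. -91.   5.]]
(266, 216) [[483.  37.   3.]]
{'fx': 313.60899427658336, 'fy': 313.60899427658336, 'cx': 276.97117902730224, 'cy': 210.70188956428288, 'D': array([-0.02483935,  0.        ,  0.        ,  0.        ,  0.        ]), 'position': array([ 85.40209859, 624.16206396, 373.0277704 ]), 'orientation': array([2.80970337e+00, 1.21801110e-03, 1.30066477e+00])}
cam offset in tool [  84.06629335   -0.50067853 -123.1965122 ] [[-0.    -0.945 -0.326]
 [ 1.    -0.    -0.   ]
 [ 0.    -0.326  0.945]]
```

View pics/crop.png

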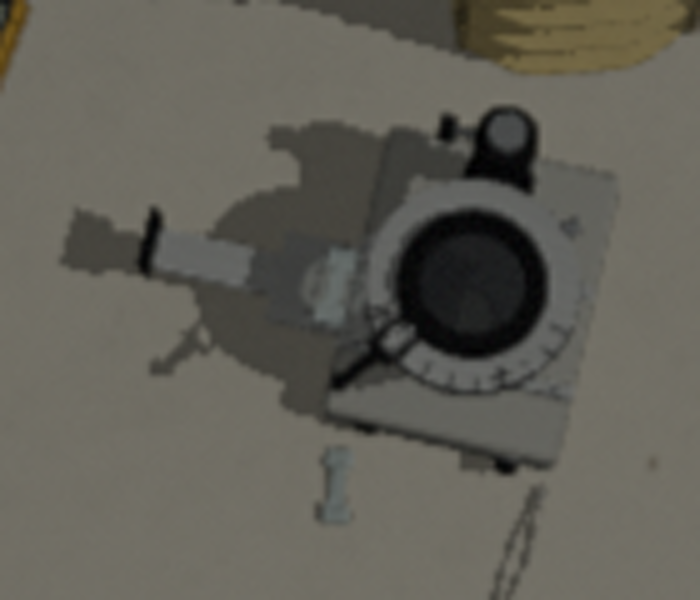

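The crop shows the lever end at (342,380), collar centre about (470,285), cross mark probably at (500,375), and the tab at (150,240). The instrument yaw is about -0.22. I'll move the wrist camera over the ring and measure from there.

```bash
cat >> h.py <<'E'
def plan(pts,p0=None,y0=None):
    s=r.sense()
    p=np.array(s["eef_pos"] if p0 is None else p0,float); y=s["tcp_rot"][2] if y0 is None else y0
    for q in pts:
        d=np.array(q[:3])-p; c,sn=np.cos(y),np.sin(y)
        dy=(q[3]-y+np.pi)%(2*np.pi)-np.pi
        print("to",np.round(q,3),"tool",np.round([c*d[0]+sn*d[1],sn*d[0]-c*d[1],-d[2]],1),"mm az",round(-dy,4))
        p,y=np.array(q[:3]),q[3]
E
python3 - <<'E'
from h import *
a=np.array([166.5,602,250,2.872]); b=np.array([530,-45,310,-0.217])
plan([a+(b-a)*k/5 for k in range(1,6)])
E
```

```text
to [239.2   472.6   262.      2.254] tool [-104.6 -105.5  -12.2] mm az 0.6176
to [311.9   343.2   274.      1.636] tool [-146.2  -25.3  -12. ] mm az 0.6178
to [384.6   213.8   286.      1.019] tool [-133.9   64.1  -12. ] mm az 0.6178
to [4.573e+02 8.440e+01 2.980e+02 4.010e-01] tool [-72.  129.8 -12. ] mm az 0.6178
to [ 5.30e+02 -4.50e+01  3.10e+02 -2.17e-01] tool [ 16.5 147.5 -12. ] mm az 0.6178
```

```bash
python3 -m crank '[[-0.105,-0.105,-0.012,0,0,0.618,1],[-0.105,-0.105,-0.012,0,0,0.618,1],[-0.105,-0.105,-0.012,0,0,0.618,1],[-0.105,-0.105,-0.012,0,0,0.618,1],[-0.105,-0.105,-0.012,0,0,0.618,1]]'; python3 -c "
from rig import r;print(r.sense())"
```

```text
clock: 0.7
eef_pos: [240.5, 472.3, 262.6]
tcp_rot: [3.141, -0.0, 2.249]
contact_force: [-0.9, -0.2, 0.8]
opening: 0.144
grasp_force: 0.0
{'clock': 0.7, 'qpos': array([1.09696268e+00, 1.92494785e-01, 1.82256390e+00, 8.28618786e-05,
       1.12594378e+00, 4.18878470e-01]), 'qvel': array([ 0.0288374 ,  0.02076095, -0.02505349,  0.00380938, -0.00383845,
        0.03299777]), 'joint_efforts': array([ -1.24794099, -49.01169419, -32.68226266,  -0.14032264,
         0.15660005,   1.52589072]), 'eef_pos': array([240.5049555 , 472.34546169, 262.63980863]), 'tcp_rot': array([ 3.14108392e+00, -3.08401364e-04,  2.24884498e+00]), 'contact_force': array([-0.92397425, -0.16940255,  0.79475816]), 'wrist_torque': array([0.0162326 , 0.05964239, 0.01855586]), 'grasp_force': 0.0, 'opening': 0.14381844566062613}
```

```bash
python3 -m crank '[[-0.146,-0.025,-0.012,0,0,0.618,1],[-0.146,-0.025,-0.012,0,0,0.618,1],[-0.146,-0.025,-0.012,0,0,0.618,1],[-0.146,-0.025,-0.012,0,0,0.618,1],[-0.146,-0.025,-0.012,0,0,0.618,1]]' >/dev/null
python3 -m crank '[[-0.134,0.064,-0.012,0,0,0.618,1],[-0.134,0.064,-0.012,0,0,0.618,1],[-0.134,0.064,-0.012,0,0,0.618,1],[-0.134,0.064,-0.012,0,0,0.618,1],[-0.134,0.064,-0.012,0,0,0.618,1]]'
python3 -m crank '[[-0.072,0.130,-0.012,0,0,0.618,1],[-0.072,0.130,-0.012,0,0,0.618,1],[-0.072,0.130,-0.012,0,0,0.618,1],[-0.072,0.130,-0.012,0,0,0.618,1],[-0.072,0.130,-0.012,0,0,0.618,1]]' >/dev/null
python3 -m crank '[[0.016,0.147,-0.012,0,0,0.618,1],[0.016,0.147,-0.012,0,0,0.618,1],[0.016,0.147,-0.012,0,0,0.618,1],[0.016,0.147,-0.012,0,0,0.618,1],[0.016,0.147,-0.012,0,0,0.618,1]]'
python3 - <<'E'
from h import *
import pickle
f=cams.grab_frame("wrist"); save(f,"w1.png"); pickle.dump((f,r.sense()),open("w1.pkl","wb")); print(f["position"],f["orientation"],r.sense()["eef_pos"])
E
```

```text
clock: 1.7
eef_pos: [385.7, 214.8, 286.3]
tcp_rot: [-3.141, -0.0, 1.019]
contact_force: [-0.2, 0.7, -0.7]
opening: 0.003
grasp_force: 0.0
clock: 2.7
eef_pos: [530.3, -42.7, 309.7]
tcp_rot: [-3.141, 0.001, -0.212]
contact_force: [-0.1, 0.2, 0.1]
opening: -0.004
grasp_force: 0.0
[612.04226111 -60.88808423 432.9075915 ] [ 2.81003328e+00  2.36742129e-04 -1.78350075e+00] [529.75957201 -42.2342039  309.6875672 ]
```

View pics/w1.png

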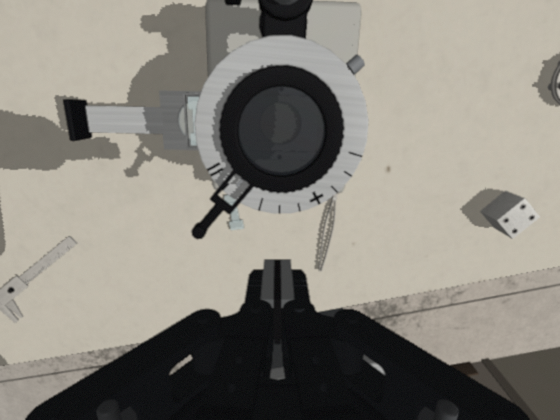

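The wrist view is clear: the collar is centred near (281,125), the cross is at (316,198), the parallel bars at (214,170), the lever runs from the ring to its round end at (199,231), and the tab is at (76,118).

```bash
cat >> h.py <<'E'
from scipy.optimize import least_squares
def circ(P,Rr):
    return least_squares(lambda c:np.hypot(*(P-c).T)-Rr,P.mean(0),loss="soft_l1").x
E
python3 - <<'E'
from h import *
import pickle
f,s=pickle.load(open("w1.pkl","rb")); g=cv2.cvtColor(f["image"],cv2.COLOR_RGB2GRAY)
hsv=cv2.cvtColor(f["image"],cv2.COLOR_RGB2HSV)
print("collar hsv",hsv[60,240],hsv[190,260],"bench",hsv[250,400],hsv[290,180],"sl",hsv[118,120])
# inner black ring edge: radial edges round the centre
c0=np.array([281,125.])
def edge(lo,hi,dark2bright,angs):
    out=[]
    for a in angs:
        rr=np.arange(lo,hi,.5); x=c0[0]+rr*np.cos(a); y=c0[1]+rr*np.sin(a)
        v=cv2.remap(cv2.GaussianBlur(g,(3,3),0).astype(np.float32),x[None].astype(np.float32),y[None].astype(np.float32),1)[0]
        d=np.gradient(v)*(1 if dark2bright else -1); i=d.argmax(); out.append((x[i],y[i]))
    return np.array(out)
E1=edge(50,75,True,np.deg2rad([*range(-60,100,5),*range(160,240,5)]))
E2=edge(78,98,False,np.deg2rad([*range(-30,20,4),*range(62,95,4),*range(225,250,4)]))
for n,E,z in (("inner@186",E1,186),("outer@170",E2,170.5)):
    P=ray(f,E,z)[:,:2]; q=least_squares(lambda q:np.hypot(*(P-q[:2]).T)-q[2],[*P.mean(0),60],loss="soft_l1").x
    print(n,q.round(1),np.abs(np.hypot(*(P-q[:2]).T)-q[2]).mean().round(2))
    if z<180: C=q[:2]
# cross: dark blob
m=(g<90).astype(np.uint8); n,l,st,ce=cv2.connectedComponentsWithStats(m)
for i in range(1,n):
    if 12<st[i,4]<3000 and st[i,0]<420 and st[i,1]<260: print(st[i],ce[i].round(1),ray(f,[ce[i]],170.5)[0,:2].round(1))
E
```

```text
collar hsv [ 30   3 173] [ 45   3 161] bench [ 20  28 192] [ 20  27 190] sl [ 30   3 166]
inner@186 [590.5 -59.5  47.7] 0.2
outer@170 [594.6 -65.2  68.4] 3.0
[224   0  17   6  90] [232.    2.2] [687.4 -43.7]
[ 258    0   55   38 1759] [283.3  17. ] [670.1 -78.2]
[347  55  11  19  38] [351.1  63.3] [ 628.5 -122.5]
[ 63  99  29  43 905] [ 76.2 119.2] [635.2 101.3]
[207 163  12   8  28] [212.6 166.6] [573.8   3.1]
[210 169  14   7  28] [216.4 171.9] [568.7   1.2]
[310 193  13  11  53] [316.  197.8] [528.2 -77.6]
```

```bash
python3 - <<'E'
from h import *
import pickle
f,s=pickle.load(open("w1.pkl","rb")); g=cv2.cvtColor(f["image"],cv2.COLOR_RGB2GRAY)
C=np.array([590,-59.4])
t=(g[95:147,55:100]<70); rows=np.where(t.any(1))[0]; L=np.array([(55+t[i].argmax()-.5,95+i) for i in rows])
L=L[3:-3]; P=ray(f,L,88)[:,:2]; d=P[0]-P[-1]; print("tab outer edge",P[0].round(1),P[-1].round(1),"yaw from edge",np.arctan2(d[1],d[0]).round(3))
n,l,st,ce=cv2.connectedComponentsWithStats((g<70).astype(np.uint8)); i=l[118,76]; ys,xs=np.where(l==i); 
Pm=ray(f,[[ (L[:,0]).mean(),L[:,1].mean()]],88)[0,:2]; print("tab mid",Pm.round(1)); d=Pm-C; print("yaw from slide dir",(np.arctan2(d[1],d[0])-np.pi/2).round(3),np.hypot(*d).round(1),"expect 231")
# lever end: dark blob away from ring
m=(g<60).astype(np.uint8)[205:245,185:228]; m=cv2.morphologyEx(m,cv2.MORPH_OPEN,cv2.getStructuringElement(cv2.MORPH_ELLIPSE,(9,9)))
mo=cv2.moments(m,True); e=(185+mo["m10"]/mo["m00"],205+mo["m01"]/mo["m00"]); print("lever end px",e,mo["m00"])
for z in (178.5,185): 
    p=ray(f,[e],z)[0,:2]-C; print(z,(p+C).round(1),"r",np.hypot(*p).round(1),"ang",np.arctan2(p[1],p[0]).round(3))
p=ray(f,[(316,197.8)],170.5)[0,:2]-C; print("cross ang",np.arctan2(p[1],p[0])+2*np.pi)
E
```

```text
tab outer edge [662.1 159.5] [626.9 168.3] yaw from edge -0.243
tab mid [644.7 163.4]
yaw from slide dir -0.241 229.4 expect 231
lever end px (207.9526627218935, 220.34023668639054) 338.0
178.5 [530.4  18.1] r 97.7 ang 2.226
185 [532.5  16.1] r 94.9 ang 2.222
cross ang 3.4276119959583764
```

```bash
cat >> h.py <<'E'
C=np.array([590,-59.4]); YAW=-0.242
def pos(phi,o,z,rad=106):
    u=np.array([np.cos(phi),np.sin(phi)]); t=np.array([-u[1],u[0]])
    return [*(C+rad*u-o*t),z,phi-np.pi]
E
python3 - <<'E'
from h import *
plan([pos(2.223,38,310),pos(2.223,38,185),pos(2.223,25,185)])
E
```

```text
to [555.865  47.907 310.     -0.919] tool [  6.8 -93.6  -0.3] mm az 0.7091
to [555.865  47.907 185.     -0.919] tool [  0.  -0. 125.] mm az -0.0
to [545.533  40.017 185.     -0.919] tool [-0. 13. -0.] mm az -0.0
```

```bash
python3 -m crank '[[0.007,-0.094,0,0,0,0.709,1],[0.007,-0.094,0,0,0,0.709,1],[0.007,-0.094,0,0,0,0.709,1],[0.007,-0.094,0,0,0,0.709,1],[0.007,-0.094,0,0,0,0.709,1]]'
python3 -m crank '[[0,0,0.03,0,0,0,1],[0,0,0.06,0,0,0,1],[0,0,0.1,0,0,0,1],[0,0,0.125,0,0,0,1],[0,0,0.125,0,0,0,1]]'
python3 - <<'E'
from h import *
f=cams.grab_frame("wrist"); save(f,"w2.png"); plan([pos(2.223,38,185)])
E
```

```text
clock: 3.25
eef_pos: [556.2, 49.2, 310.0]
tcp_rot: [3.141, 0.001, -0.92]
contact_force: [-0.1, 0.6, 1.3]
opening: 0.003
grasp_force: 0.0
clock: 3.75
eef_pos: [553.8, 48.1, 181.9]
tcp_rot: [3.136, 0.004, -0.917]
contact_force: [-0.8, -0.1, 0.2]
opening: 0.0
grasp_force: 0.0
to [555.865  47.907 185.     -0.919] tool [ 0.3 -0.3 -0.9] mm az -0.0002
```

View pics/w2.png

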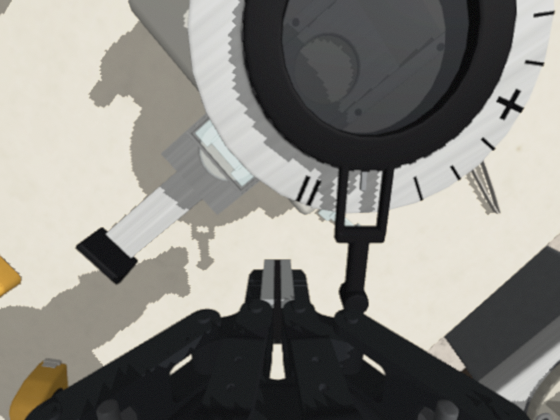

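The fingertip is just left of the lever: tip edge near column 305, lever post at (352,300), with the cross at (511,103). I'll raise 3 mm, close most of the gap, then sweep an arc.

```bash
python3 -m crank '[[0,0.004,-0.003,0,0,0,1],[0,0.008,-0.003,0,0,0,1],[0,0.012,-0.003,0,0,0,1],[0,0.016,-0.003,0,0,0,1],[0,0.016,-0.003,0,0,0,1]]'
python3 -m crank '[[-0.001,0.0053,0,0,0,-0.05,1],[-0.0017,0.0107,0,0,0,-0.10,1],[-0.0021,0.0161,0,0,0,-0.15,1],[-0.0023,0.0215,0,0,0,-0.20,1],[-0.0022,0.0269,0,0,0,-0.25,1]]'
python3 - <<'E'
from h import *
f=cams.grab_frame("wrist"); save(f,"w3.png"); plan([pos(2.473,22,188)])
E
```

```text
clock: 4.3
eef_pos: [543.9, 36.1, 188.8]
tcp_rot: [-3.141, -0.0, -0.927]
contact_force: [0.4, -0.9, -0.4]
opening: 0.001
grasp_force: 0.0
clock: 4.8
eef_pos: [521.8, 22.0, 188.7]
tcp_rot: [-3.141, -0.001, -0.675]
contact_force: [0.9, -0.1, 0.1]
opening: 0.0
grasp_force: 0.5
to [520.46   23.571 188.     -0.669] tool [-1.7 -1.2  0.5] mm az -0.0038
```

View pics/w3.png

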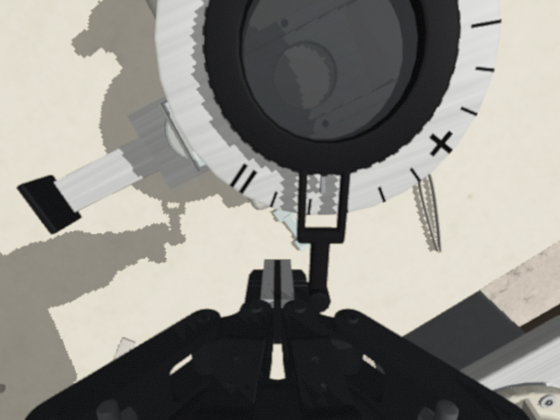

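The lever has begun to move: its window is now at (322,205), the post touches the finger at (318,295), and the cross is at (441,143). I'll keep sweeping.

```bash
cat >> h.py <<'E'
def measure(f,Cc=C):
    g=cv2.cvtColor(f["image"],cv2.COLOR_RGB2GRAY).astype(np.float32)
    out=[]; ph=np.arange(2.0,3.9,.002)
    for rad,z in ((85,182),(88,182),(91,182)):
        P=np.c_[Cc[0]+rad*np.cos(ph),Cc[1]+rad*np.sin(ph),0*ph+z]; q=proj(f,P).astype(np.float32)
        v=cv2.remap(g,q[None,:,0],q[None,:,1],1,borderValue=255)[0]; d=v<60
        e=np.flatnonzero(np.diff(np.r_[0,d.astype(int),0])); runs=[(ph[a],ph[b-1]) for a,b in zip(e[::2],e[1::2]) if 5<(ph[b-1]-ph[a])*rad<14]
        out.append([(round((a+b)/2,3),round((b-a)*rad,1)) for a,b in runs])
    return out
E
for i in 1 2 3; do python3 -m crank '[[-0.001,0.0053,0,0,0,-0.05,1],[-0.0017,0.0107,0,0,0,-0.10,1],[-0.0023,0.0161,0,0,0,-0.15,1],[-0.0025,0.0215,0,0,0,-0.20,1],[-0.0025,0.0269,0,0,0,-0.25,1]]'; done
python3 - <<'E'
from h import *
f=cams.grab_frame("wrist"); save(f,"w4.png"); print(measure(f)); plan([pos(3.223,22,188)])
E
```

```text
clock: 5.35
eef_pos: [503.0, 2.7, 188.6]
tcp_rot: [-3.141, -0.001, -0.426]
contact_force: [1.5, 0.2, 0.1]
opening: -0.001
grasp_force: 0.5
clock: 5.85
eef_pos: [489.5, -20.8, 188.5]
tcp_rot: [-3.141, -0.001, -0.176]
contact_force: [1.7, 0.8, -0.4]
opening: -0.002
grasp_force: 0.5
clock: 6.35
eef_pos: [482.3, -46.8, 188.5]
tcp_rot: [-3.141, -0.001, 0.074]
contact_force: [0.8, 1.2, -0.3]
opening: -0.002
grasp_force: 0.5
[[(np.float64(3.203), np.float64(8.0))], [(np.float64(3.204), np.float64(8.1))], [(np.float64(3.205), np.float64(7.8))]]
to [ 4.82562e+02 -4.60930e+01  1.88000e+02  8.10000e-02] tool [ 0.5 -1.3  0.4] mm az -0.0048
```

View pics/w4.png

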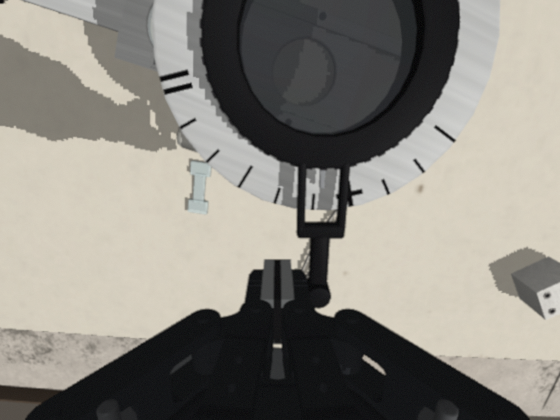

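The lever is at 3.20 rad. The cross shows just past the right frame bar at (352,193). I'll advance 0.15 rad and then check the index against the cross.

```bash
python3 -m crank '[[-0.001,0.0032,0,0,0,-0.03,1],[-0.0014,0.0064,0,0,0,-0.06,1],[-0.0018,0.0096,0,0,0,-0.09,1],[-0.002,0.0128,0,0,0,-0.12,1],[-0.0022,0.0161,0,0,0,-0.15,1]]'
python3 - <<'E'
from h import *
import pickle
f=cams.grab_frame("wrist"); pickle.dump(f,open("w5.pkl","wb")); print(measure(f)); plan([pos(3.373,22,188)])
print(proj(f,[[*(C+64*np.array([np.cos(a),np.sin(a)])),z] for a,z in ((3.354,175.5),(3.428,170.5))]))
a=f["image"][140:260,240:400]; cv2.imwrite("pics/w5.png",cv2.resize(a[...,::-1],None,fx=5,fy=5,interpolation=cv2.INTER_CUBIC))
E
```

```text
clock: 6.9
eef_pos: [481.2, -62.8, 188.4]
tcp_rot: [-3.141, -0.0, 0.222]
contact_force: [0.5, 1.2, -0.3]
opening: 0.0
grasp_force: 0.5
[[(np.float64(3.352), np.float64(7.8))], [(np.float64(3.352), np.float64(7.7))], [(np.float64(3.353), np.float64(7.8))]]
to [ 4.8178e+02 -6.2297e+01  1.8800e+02  2.3100e-01] tool [ 0.8 -0.8  0.4] mm az -0.0076
[[320.29366734 197.70219166]
 [329.00859309 194.38902974]]
```

View pics/w5.png

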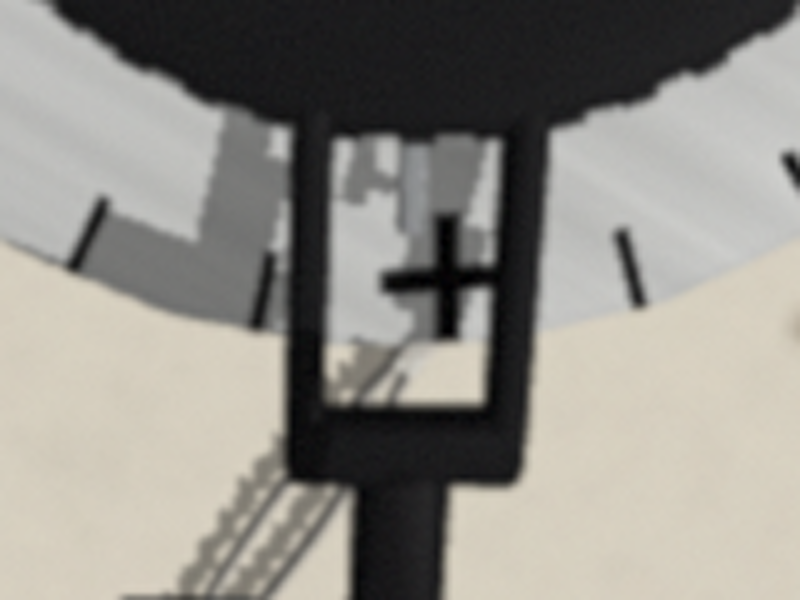

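The steel blade is seen inside the window at crop (412,135–230), i.e. px (322,186). The cross centre is at crop (447,278), i.e. px (329.4,195.6). A little more is needed.

```bash
python3 - <<'E'
from h import *
import pickle
f=pickle.load(open("w5.pkl","rb"))
for n,px,z in (("cross",(329.4,195.6),170.5),("blade tip",(240+410/5,140+228/5),175.5),("blade root",(240+415/5,140+145/5),175.5),("frame mid",(240+(293+528)/10,140+400/5),182)):
    p=ray(f,[px],z)[0,:2]-C; print(n,np.hypot(*p).round(1),round(np.arctan2(p[1],p[0])%6.2832,4))
# refine centre: inner ring edge radial
g=cv2.cvtColor(f["image"],cv2.COLOR_RGB2GRAY); m=(g<60).astype(np.uint8)
c0=proj(f,[[*C,186]])[0]; P=[]
for a in np.deg2rad(range(-20,200,4)):
    rr=np.arange(90,150,.5); x=(c0[0]+rr*np.cos(a)).astype(np.float32); y=(c0[1]+rr*np.sin(a)).astype(np.float32)
    if (y<0).any() or abs(a-np.pi/2)<.35: continue
    v=cv2.remap(cv2.GaussianBlur(g,(3,3),0).astype(np.float32),x[None],y[None],1)[0]; i=np.gradient(v).argmax(); P.append((x[i],y[i]))
P=ray(f,P,186)[:,:2]; print(len(P),least_squares(lambda q:np.hypot(*(P-q[:2]).T)-q[2],[*C,48],loss="soft_l1").x.round(1))
E
```

```text
cross 64.6 3.4307
blade tip 58.4 3.3619
blade root 50.8 3.3636
frame mid 72.3 3.3595
42 [588.1 -58.6  46.5]
```

```bash
python3 -m crank '[[-0.0003,0.0016,0,0,0,-0.015,1],[-0.0006,0.0032,0,0,0,-0.03,1],[-0.0009,0.0048,0,0,0,-0.045,1],[-0.0012,0.0064,0,0,0,-0.06,1],[-0.0012,0.0064,0,0,0,-0.06,1]]'
python3 - <<'E'
from h import *
import pickle
f=cams.grab_frame("wrist"); pickle.dump(f,open("w6.pkl","wb")); print(measure(f))
a=f["image"][160:240,270:370]; cv2.imwrite("pics/w6.png",cv2.resize(a[...,::-1],None,fx=7,fy=7,interpolation=cv2.INTER_CUBIC))
E
```

```text
clock: 7.45
eef_pos: [481.2, -69.6, 188.3]
tcp_rot: [3.142, 0.0, 0.283]
contact_force: [-0.2, -0.1, 0.1]
opening: -0.001
grasp_force: 0.1
[[(np.float64(3.414), np.float64(7.8))], [(np.float64(3.414), np.float64(7.7))], [(np.float64(3.414), np.float64(7.6))]]
```

View pics/w6.png

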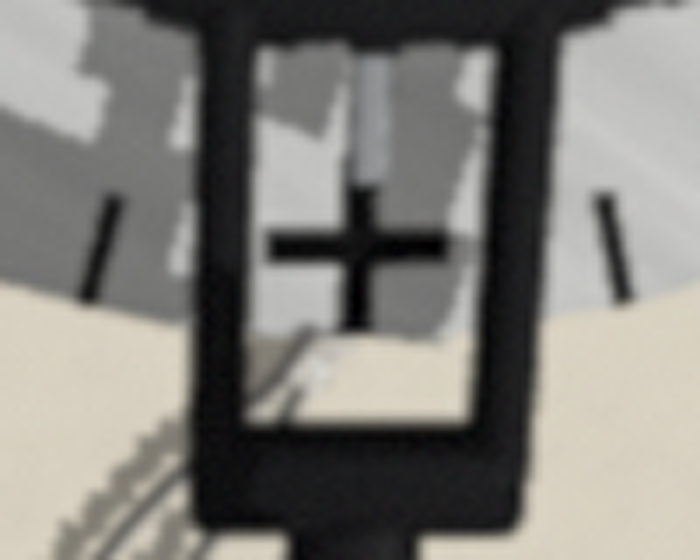

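The blade (crop 355–385, tip at y≈183) now stands right above the cross's vertical bar (cross centre crop (357,247)). I'll work out the remaining angle with parallax included.

```bash
python3 - <<'E'
from h import *
import pickle
f=pickle.load(open("w6.pkl","rb")); o=np.array([270,160]); h=3/7.  # half-pixel shift of cubic resize
px=lambda x,y:(270+(x-3)/7,160+(y-3)/7)
for n,p,z in (("cross",px(357,247),170.5),("tip",px(370,180),175.5),("root",px(372,70),175.5)):
    for c in (C,np.array([588.6,-58.9]),np.array([589.5,-58.0])):
        q=ray(f,[p],z)[0,:2]-c; print(n,np.hypot(*q).round(1),round(np.arctan2(q[1],q[0])%6.2832,4),end=" | ")
    print()
E
```

```text
cross 64.5 3.427 | cross 63.3 3.4409 | cross 64.4 3.4501 | 
tip 58.6 3.4257 | tip 57.4 3.4409 | tip 58.5 3.4511 | 
root 51.5 3.4219 | root 50.3 3.4392 | root 51.4 3.4508 |
```

The index is within about 0.002 rad of the cross. I'll back off, rise, and check from a view square over the lever line.

```bash
python3 -m crank '[[0,-0.005,0,0,0,0,1],[0,-0.012,0,0,0,0,1],[0,-0.02,0,0,0,0,1],[0,-0.02,0,0,0,0,1],[0,-0.02,-0.02,0,0,0,1]]'
python3 -m crank '[[0,0,-0.03,0,0,0,1],[0,0.01,-0.06,0,0,0,1],[-0.01,0.04,-0.07,0,0,0,1],[-0.01,0.04,-0.07,0,0,0,1],[-0.01,0.04,-0.07,0,0,0,1]]'
python3 - <<'E'
from h import *
import pickle
f=cams.grab_frame("wrist"); pickle.dump(f,open("w7.pkl","wb")); print(measure(f))
q=proj(f,[[*(C+64*np.array([np.cos(3.427),np.sin(3.427)])),170.5]])[0]; x,y=int(q[0])-50,int(q[1])-40; print(x,y)
a=f["image"][y:y+80,x:x+100]; cv2.imwrite("pics/w7.png",cv2.resize(a[...,::-1],None,fx=8,fy=7.5,interpolation=cv2.INTER_CUBIC))
e=cams.grab_frame("top")
E
```

```text
clock: 8.0
eef_pos: [474.0, -49.6, 206.6]
tcp_rot: [-3.14, 0.004, 0.284]
contact_force: [-0.5, -0.7, 0.7]
opening: 0.002
grasp_force: 0.0
clock: 8.5
eef_pos: [477.0, -91.5, 278.2]
tcp_rot: [-3.141, -0.0, 0.281]
contact_force: [-0.5, 0.2, 0.2]
opening: 0.001
grasp_force: 0.0
[[(np.float64(3.422), np.float64(7.5))], [(np.float64(3.423), np.float64(7.6))], [(np.float64(3.423), np.float64(7.8))]]
227 106
```

View pics/w7.png

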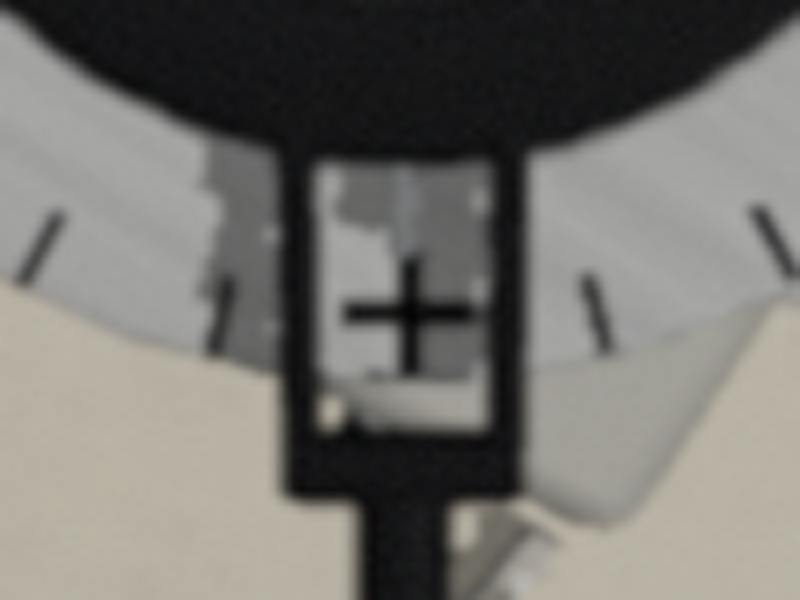

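From above, the cross centre is at crop (410,313) and the frame and blade are at about 404, so the lever looks slightly short. I'll quantify it at sub-pixel level.

```bash
python3 - <<'E'
from h import *
import pickle
for n,(x0,x1),rows_bar,rows_fr,rows_bl in (("w7.pkl",(262,295),(141,142,143,150,151,152),range(130,136),range(130,138)),("w6.pkl",(295,350),(188,189,190,200,201,202),range(172,178),range(170,184))):
    f=pickle.load(open(n,"rb")); g=cv2.cvtColor(f["image"],cv2.COLOR_RGB2GRAY).astype(float); b=f["image"][...,2].astype(float)-f["image"][...,0]
    def dark(y,a,c):
        w=np.clip(120-g[y,a:c],0,None); return (w*np.arange(a,c)).sum()/w.sum()
    # frame inner window from dark runs
    for y in list(rows_fr)[:2]+list(rows_bar):
        d=np.flatnonzero(g[y,x0-10:x1+10]<90)+x0-10; print(n,y,d.tolist())
    for y in rows_bl: print("bl",y,b[y,x0:x1].astype(int).tolist())
E
```

```text
w7.pkl 130 [261, 262, 263, 264, 265, 288, 289, 290, 291, 292]
w7.pkl 131 [261, 262, 263, 264, 265, 288, 289, 290, 291, 292]
w7.pkl 141 [261, 262, 263, 264, 265, 266, 277, 278, 279, 288, 289, 290, 291, 292]
w7.pkl 142 [254, 255, 261, 262, 263, 264, 265, 266, 277, 278, 279, 288, 289, 290, 291, 292]
w7.pkl 143 [254, 255, 256, 261, 262, 263, 264, 265, 266, 277, 278, 279, 288, 289, 290, 291, 292, 300]
w7.pkl 150 [253, 254, 255, 262, 263, 264, 265, 266, 277, 278, 279, 280, 287, 288, 289, 290, 291, 292, 302]
w7.pkl 151 [253, 254, 255, 261, 262, 263, 264, 265, 266, 277, 278, 279, 280, 287, 288, 289, 290, 291, 292, 302]
w7.pkl 152 [253, 254, 261, 262, 263, 264, 265, 266, 277, 278, 279, 287, 288, 289, 290, 291, 292, 302]
bl 130 [0, 1, -1, -1, -1, -1, -1, -2, 0, 0, -2, -2, -1, 0, 2, 4, 1, 0, 0, 0, 0, -1, -1, -1, -1, -1, 0, 1, 1, 1, 0, -1, -1]
bl 131 [1, 1, 1, 0, -1, -2, -1, 0, -2, -1, -1, 0, -1, 0, 2, 2, 2, 0, -1, -1, -1, -1, 0, -1, -1, 0, -1, 0, 2, 2, 0, -1, -2]
bl 132 [1, 0, -1, 1, 0, -1, -1, -1, -1, -1, 0, -2, 0, 0, 1, 3, 1, 0, 0, 0, 0, 0, 0, 0, -2, -2, -2, 0, 0, 1, -2, -2, -2]
bl 133 [1, 2,
[... 3720 characters left out ...]
, 1, 0, -2, -1, -1, -1, 0, -1, -1, -1, -2, -2, -1, -2, -2, -1, 1, 1, 1, 1, 3, 0, 0, 0, -1]
bl 181 [-1, -1, -1, 0, 0, 3, 0, 1, 0, 1, 0, 0, -2, -2, -1, -2, -1, -2, -2, -1, -1, -1, -2, -1, 0, 2, 3, 3, 3, 3, 1, 0, -2, -1, -1, -2, -1, -1, -1, -1, -1, -2, 0, -2, -1, 0, 0, 2, 1, -1, -1, 1, -1, 0, -1]
bl 182 [-1, -1, 0, -1, 2, 1, 2, 1, 0, 1, 0, -2, -1, -2, -2, -1, -1, -2, -1, -2, -1, -1, -2, -1, 1, 1, 2, 4, 3, 2, 1, -1, -1, -1, -1, -2, -2, 0, -1, -2, -1, -2, -1, -2, -1, 0, 2, 1, 0, 1, 0, 1, 1, 0, -1]
bl 183 [-2, -2, 1, 0, 1, 2, 0, 3, 1, 2, 1, -1, -2, -2, -2, -2, -3, -2, -2, -2, -2, 0, -1, -1, 0, 2, 3, 3, 3, 2, 0, -1, -2, -1, -1, -1, -2, -1, -2, -2, -1, -2, -1, -1, 0, 1, 3, -1, 1, 2, 1, 0, 0, -1, -1]
```

Both views put the index about 0.3–0.5 mm short of the cross's middle (0.005–0.008 rad). I'll make one small repeatable nudge by retracing to the contact pose plus about 0.8 mm.

```bash
python3 -m crank '[[0.01,-0.04,0,0,0,0,1],[0.01,-0.04,0,0,0,0,1],[0.01,-0.04,0.045,0,0,0,1],[0.01,-0.04,0.09,0,0,0,1],[0.01,-0.04,0.09,0,0,0,1]]'
python3 -m crank '[[0,0.01,0,0,0,0,1],[0,0.016,0,0,0,0,1],[0,0.0185,0,0,0,-0.007,1],[0,0.0198,0,0,0,-0.007,1],[0,0.0208,0,0,0,-0.007,1]]'
python3 -m crank '[[0,0,0,0,0,0,1],[0,0,0,0,0,0,1]]'
python3 - <<'E'
from h import *
f=cams.grab_frame("wrist"); print(measure(f)); g=cv2.cvtColor(f["image"],cv2.COLOR_RGB2GRAY); b=f["image"][...,2].astype(float)-f["image"][...,0]
for y in (172,189,201): print(y,(np.flatnonzero(g[y,285:355]<90)+285).tolist())
w=np.clip(b[170:183,312:332].mean(0),0,None); print("blade",(w*np.arange(312,332)).sum()/w.sum())
E
```

```text
clock: 9.1
eef_pos: [471.5, -49.4, 183.3]
tcp_rot: [-3.138, 0.01, 0.284]
contact_force: [-0.6, 0.8, 1.2]
opening: 0.002
grasp_force: 0.0
clock: 9.6
eef_pos: [482.0, -70.5, 189.2]
tcp_rot: [3.141, -0.002, 0.289]
contact_force: [-0.4, 0.3, -0.2]
opening: 0.002
grasp_force: 0.5
clock: 9.8
eef_pos: [481.4, -70.2, 188.4]
tcp_rot: [3.141, -0.0, 0.29]
contact_force: [-0.0, -0.1, -0.1]
opening: 0.003
grasp_force: 0.0
[[(np.float64(3.422), np.float64(7.8))], [(np.float64(3.424), np.float64(7.7))], [(np.float64(3.423), np.float64(7.8))]]
172 [299, 300, 301, 302, 303, 304, 305, 306, 341, 342, 343, 344, 345, 346, 347, 348, 349]
189 [285, 286, 299, 300, 301, 302, 303, 304, 305, 319, 320, 321, 322, 340, 341, 342, 343, 344, 345, 346, 347, 348]
201 [298, 299, 300, 301, 302, 303, 304, 305, 318, 319, 320, 321, 322, 339, 340, 341, 342, 343, 344, 345, 346, 347]
blade 322.97999999999996
```

The lever moved 0.009 rad and the blade now lines up once parallax is allowed for. Next I back off, rise and go to the slide tab.

```bash
python3 -m crank '[[0,-0.005,0,0,0,0,1],[0,-0.012,0,0,0,0,1],[0,-0.02,0,0,0,0,1],[0,-0.02,-0.01,0,0,0,1],[0,-0.02,-0.04,0,0,0,1]]'
python3 -m crank '[[0,0,-0.04,0,0,0,1],[0,0,-0.08,0,0,0,1],[0,0,-0.08,0,0,0,1],[0,0,-0.08,0,0,0,1]]'
python3 - <<'E'
from h import *
v=np.array([-np.sin(YAW),np.cos(YAW)]); T=np.array([644.7,163.4]); s=T+42*v
p=r.sense()["eef_pos"]; y=r.sense()["tcp_rot"][2]
plan([(520,130,300,0.0),(*s,300,YAW),(*s,84,YAW)])
E
```

```text
clock: 10.35
eef_pos: [474.0, -50.4, 227.2]
tcp_rot: [-3.14, 0.004, 0.291]
contact_force: [-0.2, -0.5, -0.7]
opening: -0.004
grasp_force: 0.0
clock: 10.75
eef_pos: [476.2, -51.0, 309.7]
tcp_rot: [3.14, -0.002, 0.29]
contact_force: [0.0, -0.0, -0.2]
opening: 0.001
grasp_force: 0.0
to [520. 130. 300.   0.] tool [  93.8 -160.9    9.7] mm az 0.2901
to [ 6.54765e+02  2.04176e+02  3.00000e+02 -2.42000e-01] tool [134.8 -74.2  -0. ] mm az 0.242
to [ 6.54765e+02  2.04176e+02  8.40000e+01 -2.42000e-01] tool [  0.  -0. 216.] mm az -0.0
```

```bash
python3 -m crank '[[0.094,-0.161,0.01,0,0,0.29,1],[0.094,-0.161,0.01,0,0,0.29,1],[0.094,-0.161,0.01,0,0,0.29,1],[0.094,-0.161,0.01,0,0,0.29,1],[0.094,-0.161,0.01,0,0,0.29,1]]' >/dev/null
python3 -m crank '[[0.135,-0.074,0,0,0,0.242,1],[0.135,-0.074,0,0,0,0.242,1],[0.135,-0.074,0,0,0,0.242,1],[0.135,-0.074,0,0,0,0.242,1],[0.135,-0.074,0,0,0,0.242,1]]'
python3 -m crank '[[0,0,0.04,0,0,0,1],[0,0,0.08,0,0,0,1],[0,0,0.1,0,0,0,1],[0,0,0.1,0,0,0,1],[0,0,0.1,0,0,0,1]]'
python3 - <<'E'
from h import *
f=cams.grab_frame("wrist"); save(f,"w8.png"); g=cv2.cvtColor(f["image"],cv2.COLOR_RGB2GRAY)
v=np.array([-np.sin(YAW),np.cos(YAW)]);u=np.array([v[1],-v[0]]); T=np.array([644.7,163.4])
n,l,st,ce=cv2.connectedComponentsWithStats((g<70).astype(np.uint8)); q=proj(f,[[*(T-3.5*v),88]])[0]; print("exp tab px",q)
for i in range(1,n):
    if st[i,4]>200: print(st[i],ce[i].round(1))
i=l[int(q[1]),int(q[0])]
ys,xs=np.where(l==i); P=ray(f,np.c_[xs,ys],88)[:,:2]-T; print("along v",np.percentile(P@v,[1,50,99]).round(1),"across",np.percentile(P@u,[1,50,99]).round(1))
plan([(*(T+42*v),84,YAW)])
E
```

```text
clock: 11.75
eef_pos: [654.7, 203.9, 295.8]
tcp_rot: [3.139, 0.003, -0.242]
contact_force: [-1.0, 0.3, 0.7]
opening: -0.003
grasp_force: 0.0
clock: 12.25
eef_pos: [654.2, 203.3, 198.9]
tcp_rot: [3.141, 0.0, -0.243]
contact_force: [0.2, 0.5, 0.5]
opening: 0.0
grasp_force: 0.0
exp tab px [332.50834153 214.13080919]
[  83    0   71  147 7008] [120.4  82.7]
[ 462   50   44  116 2543] [482.7 108.1]
[321 179  14  60 703] [327.4 207.6]
[445 238  23  37 577] [455.3 252.5]
[   25   260   535   160 40233] [283.5 370. ]
[535 290  25  62 232] [547.3 320.5]
along v [-4.2  0.8  6. ] across [-19.8   6.   27.7]
to [ 6.54765e+02  2.04176e+02  8.40000e+01 -2.42000e-01] tool [ -0.3  -0.4 115.9] mm az -0.0005
```

```bash
python3 -m crank '[[0.002,0,0.04,0,0,0,1],[0.002,0,0.08,0,0,0,1],[0.002,0,0.116,0,0,0,1],[0.002,0,0.116,0,0,0,1],[0.002,0,0.116,0,0,0,1]]'
python3 -m crank '[[0,0.005,0,0,0,0,1],[0,0.01,0,0,0,0,1],[0,0.015,0,0,0,0,1],[0,0.02,0,0,0,0,1],[0,0.025,0,0,0,0,1]]'
python3 -m crank '[[0,0.003,0,0,0,0,1],[0,0.006,0,0,0,0,1],[0,0.009,0,0,0,0,1],[0,0.012,0,0,0,0,1],[0,0.015,0,0,0,0,1]]'
cat >> h.py <<'E'
def tab(f):
    g=cv2.cvtColor(f["image"],cv2.COLOR_RGB2GRAY); s=r.sense(); v=np.array([-np.sin(YAW),np.cos(YAW)])
    c=np.array([s["eef_pos"]@[0,0,0]]); O=np.array([589.3,-59.0]); print("tcp along v",((s["eef_pos"][:2]-O)@v).round(1),"across",((s["eef_pos"][:2]-O)@[v[1],-v[0]]).round(1),"F",s["contact_force"].round(1))
E
python3 - <<'E'
from h import *
f=cams.grab_frame("wrist"); tab(f); g=cv2.cvtColor(f["image"],cv2.COLOR_RGB2GRAY)
for y in (220,235,250): print(y,(np.flatnonzero(np.diff((g[y]<70).astype(int)))).tolist())
E
```

```text
clock: 12.8
eef_pos: [657.5, 203.7, 84.0]
tcp_rot: [-3.141, -0.001, -0.242]
contact_force: [0.3, 1.0, 1.2]
opening: -0.002
grasp_force: 0.0
clock: 13.3
eef_pos: [650.8, 178.7, 82.8]
tcp_rot: [-3.141, -0.0, -0.242]
contact_force: [-0.7, 0.2, -0.3]
opening: 0.001
grasp_force: 0.0
clock: 13.8
eef_pos: [647.3, 164.7, 82.3]
tcp_rot: [-3.141, -0.0, -0.242]
contact_force: [0.9, 1.5, 1.2]
opening: -0.002
grasp_force: 0.8
tcp along v 230.6 across 2.6 F [0.1 0.6 0.3]
220 [480, 486, 541, 542]
235 [304, 315, 476, 483, 536, 541]
250 [303, 319, 532, 537]
```

Contact with the tab has been made and the slide is moving; about 82 mm remains.

```bash
for i in 1 2 3; do python3 -m crank '[[0,0.004,0,0,0,0,1],[0,0.009,0,0,0,0,1],[0,0.014,0,0,0,0,1],[0,0.019,0,0,0,0,1],[0,0.024,0,0,0,0,1]]'; done
python3 - <<'E'
from h import *
f=cams.grab_frame("wrist"); tab(f); g=cv2.cvtColor(f["image"],cv2.COLOR_RGB2GRAY)
for y in (235,250): print(y,(np.flatnonzero(np.diff((g[y]<70).astype(int)))).tolist())
E
```

```text
clock: 14.35
eef_pos: [641.4, 140.9, 82.3]
tcp_rot: [3.142, -0.0, -0.242]
contact_force: [2.1, 1.9, -0.1]
opening: -0.004
grasp_force: 0.8
clock: 14.85
eef_pos: [635.6, 117.8, 82.3]
tcp_rot: [-3.142, -0.0, -0.242]
contact_force: [1.6, 2.2, -0.5]
opening: -0.001
grasp_force: 0.8
clock: 15.35
eef_pos: [629.8, 94.5, 82.3]
tcp_rot: [3.142, 0.0, -0.242]
contact_force: [2.1, 1.6, -0.6]
opening: -0.002
grasp_force: 0.8
tcp along v 158.0 across 2.4 F [-0.  -0.1 -0.3]
235 [304, 315]
250 [303, 320]
```

```bash
python3 -m crank '[[0,0.001,0,0,0,0,1],[0,0.0025,0,0,0,0,1],[0,0.004,0,0,0,0,1],[0,0.0055,0,0,0,0,1],[0,0.007,0,0,0,0,1]]'
python3 -m crank '[[0,0.0005,0,0,0,0,1],[0,0.001,0,0,0,0,1],[0,0.0015,0,0,0,0,1],[0,0.002,0,0,0,0,1],[0,0.002,0,0,0,0,1]]'
python3 - <<'E'
from h import *
tab(cams.grab_frame("wrist"))
E
```

```text
clock: 15.9
eef_pos: [628.1, 88.1, 82.2]
tcp_rot: [3.142, 0.0, -0.242]
contact_force: [0.1, 1.5, 0.3]
opening: 0.002
grasp_force: 0.8
clock: 16.4
eef_pos: [627.6, 86.0, 82.2]
tcp_rot: [3.141, 0.0, -0.242]
contact_force: [-1.2, 0.9, -0.3]
opening: -0.002
grasp_force: 0.6
tcp along v 150.0 across 2.4 F [-1.   2.3 -0.7]
```

Slide nearly home; creeping until the stop shows in the force.

```bash
for i in 1 2; do python3 -m crank '[[0,0.0003,0,0,0,0,1],[0,0.0006,0,0,0,0,1],[0,0.0009,0,0,0,0,1],[0,0.0012,0,0,0,0,1],[0,0.0012,0,0,0,0,1]]'; done
```

```text
clock: 16.95
eef_pos: [627.6, 85.9, 82.3]
tcp_rot: [-3.14, -0.0, -0.242]
contact_force: [-0.3, 8.0, -1.0]
opening: 0.001
grasp_force: 3.6
clock: 17.45
eef_pos: [627.6, 85.8, 82.4]
tcp_rot: [-3.139, -0.0, -0.243]
contact_force: [0.9, 13.4, -2.3]
opening: -0.002
grasp_force: 6.4
```

The force has risen to 13 N with no motion, so the slide is against its stop. I'll back off, rise, and verify numerically.

```bash
python3 -m crank '[[0,-0.004,0,0,0,0,1],[0,-0.012,0,0,0,0,1],[0,-0.025,0,0,0,0,1],[0,-0.045,0,0,0,0,1],[0,-0.045,0,0,0,0,1]]'
python3 -m crank '[[0,0,-0.05,0,0,0,1],[0,0,-0.1,0,0,0,1],[0,0,-0.15,0,0,0,1],[0,0,-0.2,0,0,0,1],[0,0,-0.22,0,0,0,1]]'
python3 - <<'E'
from h import *
plan([(530,-45,310,-0.217)])
E
```

```text
clock: 17.95
eef_pos: [639.0, 130.3, 82.5]
tcp_rot: [-3.141, -0.001, -0.241]
contact_force: [-0.1, 0.5, -0.9]
opening: 0.0
grasp_force: 0.0
clock: 18.45
eef_pos: [639.8, 128.4, 308.3]
tcp_rot: [-3.139, -0.007, -0.242]
contact_force: [0.7, -0.4, 0.2]
opening: -0.002
grasp_force: 0.0
to [ 5.30e+02 -4.50e+01  3.10e+02 -2.17e-01] tool [-65.1 194.6  -1.7] mm az -0.0247
```

```bash
python3 -m crank '[[-0.065,0.195,0,0,0,-0.025,1],[-0.065,0.195,0,0,0,-0.025,1],[-0.065,0.195,0,0,0,-0.025,1],[-0.065,0.195,0,0,0,-0.025,1],[-0.065,0.195,0,0,0,-0.025,1]]'
python3 -m crank '[[0,0,0,0,0,0,1],[0,0,0,0,0,0,1]]'
python3 - <<'E'
from h import *
f=cams.grab_frame("wrist"); save(f,"w9.png"); print(measure(f)); g=cv2.cvtColor(f["image"],cv2.COLOR_RGB2GRAY)
O=np.array([589.3,-59.0]); v=np.array([-np.sin(YAW),np.cos(YAW)]);u=np.array([v[1],-v[0]])
n,l,st,ce=cv2.connectedComponentsWithStats((g<70).astype(np.uint8)); q=proj(f,[[*(O+132*v),88]])[0]; i=l[int(q[1]),int(q[0])]; print("tab",q,st[i])
ys,xs=np.where(l==i); P=ray(f,np.c_[xs,ys],88)[:,:2]-O; print("v",np.percentile(P@v,[1,99]).round(1),"expect outer 136; u",np.percentile(P@u,[1,99]).round(1))
# cross arms left/right of centre in lever view
a=3.427; 
for z,p in ((170.5,a),(175.5,3.423)): print(proj(f,[[*(C+64*np.array([np.cos(p),np.sin(p)])),z]])[0].round(1))
E
```

```text
clock: 18.95
eef_pos: [525.4, -49.3, 302.5]
tcp_rot: [3.14, 0.001, -0.22]
contact_force: [0.2, 0.6, -0.3]
opening: 0.001
grasp_force: 0.0
clock: 19.15
eef_pos: [528.8, -45.5, 302.5]
tcp_rot: [-3.141, -0.001, -0.217]
contact_force: [0.2, -0.7, 0.4]
opening: 0.001
grasp_force: 0.0
[[(np.float64(3.433), np.float64(7.3))], [(np.float64(3.427), np.float64(7.9))], [(np.float64(3.431), np.float64(7.1))]]
tab [150.38850018 122.62626341] [147 101  19  43 655]
v [117.9 134.2] expect outer 136; u [-19.9  21.6]
[313.2 199. ]
[313.5 200.9]
```

The tab moved 95 mm (outer face 229.4 → 134.4 in the same view), and the lever at 3.430 rad matches the cross at 3.428. I'm handing in.

```bash
python3 -c "
from rig import sign_off;print(sign_off())"
```

```text
the job is handed in; nothing more can be done
None
```

The job is handed in: the analyser index sits on the middle of the cross (within about 0.005 rad by camera), and the slide was then pushed 95 mm to its stop. Both were done by pushing only, with about 13 N at most, in about 19 s.

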